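# Gauge a turned pin, then jog it in the bayonet-lidded tumbler

### The job

The turned brass pin needs a short deburring burst: first take its size by sliding the caliper's jaw shut until both jaws bear gently on it, then free it and put it in the tumbler's tub. Set the bayonet lid down on the tumbler with its lugs through the two entry slots and turn it clockwise until its white pointers stand in the green jog arcs, not on into the red lock where it clicks. The job finishes while you are still holding, gripping the lid firmly there, seated, against its return spring; leave the other tools on the bench where they are.

Things in the scene. Friction and masses are not known exactly. Their poses are not given: they have to be found in the camera images.
- tumbler: Small battery tumbler for deburring, fixed to the bench: grey round motor base 132 mm across, a black battery pack standing out along its +x to 102 mm from the axis, blue tub, dark bayonet collar 116 mm across. Origin: centre of its underside on the bench; z is the tub's axis. The tub is 92 mm wide inside, its flat floor at z = 40 mm.
- mouth (a point): Centre of the tumbler's round mouth, 76 mm across, in the flat rim, its top face 112 mm above the bench; axes as the tumbler's. The lip is 8 mm thick, the tub wider below. Two entry slots, 28 degrees wide and 92 mm over both, cut the lip on the +y and -y sides, each with a white mark. From the slots the lid turns clockwise (seen from above) only.
- green_arc (a point): Middle of one green jog arc on the rim, just outside the lid, 53 mm from the axis on the tumbler's +x +y diagonal; the second lies across from it. Each spans 35 to 55 degrees clockwise of an entry slot. A red arc at 86 to 96 degrees marks the lock. From 58 degrees two sprung catches are felt; past 77 degrees they click in behind the lugs.
- jog_ring (a joint): Spring ring under the lip, pushed round by the lid's lugs: rad, 0 at rest and without the lid, growing clockwise seen from above. It starts when the lid has turned 0.10 rad from the middle of the slots, so it reads the lid's turn less 0.10; middle of the green arc 0.68. It resists with 0.07 Nm at first and 0.11 Nm at the green arc, and turns the lid back when let go.
- lid: Black bayonet lid, 120 g, plug down on the bench. Origin: centre of its underside; z up, y along its bar grip. Plug 73 mm across, chamfered, z = 0 to 16 mm, two lugs at its foot on +y and -y (12 mm wide, 5 mm high, 86 mm over both); disc 92 mm across, z = 16 to 21 mm, a white pointer at each end of the bar. Half a turn brings it onto itself.
- bar_top (a point): Middle of the top of the lid's orange bar grip, 50 mm above the lid's underside: along the lid's y 72 mm, along its x 15 mm thick, 29 mm high. With the lid seated (disc on the rim) it is 146 mm above the bench and the lid's origin 96 mm, on the tumbler's axis. The lid goes in when its y lies along the tumbler's y (either way round) within 5 degrees; play 1.5 mm all round.
- pin: Turned brass pin, 120 g, standing upright on the stand's plate between the caliper jaws: round lower body 32 mm across and 20 mm high (the jaws measure this), above it a plain neck 18 mm across to grip, 45 mm high in all. Origin: centre of its underside; z along it.
- caliper: Digital caliper clamped flat in a low stand fixed to the bench: dark steel plate 84 x 176 mm, its top 10 mm above the bench. Origin: on the bench, under the middle of the plate's length; beam along the caliper's y at x = 12 mm, jaws pointing along its -x out to x = -32 mm. The fixed jaw's measuring face is at y = +55 mm; the slide with the moving jaw is on its -y side.
- caliper_slide: The caliper's slide with its display housing and the moving steel jaw (10 mm wide, 21 to 27 mm above the bench). Origin: on the bench, under the jaw's measuring face, at the caliper's x = 0; so its y in the caliper's frame is 55 mm less the jaw opening (opening 0 shut, 55 mm fully open, 32 mm on the pin). It stays where it is left and rubs with about 1 N.
- slide_grip (a point): Middle of the top face, 38 mm above the bench, of the slide's black display housing: 38 mm along the caliper's x, 54 mm along its y, underside 16 mm above the bench (6 mm above the plate). Grip it across its 38 mm. Shutting moves it along the caliper's +y; the moving jaw's face is 39 mm ahead of this point.
- masking_tape: Roll of masking tape lying flat, 91 mm across, 24 mm high; a bystander. Origin: centre of its underside.
- tape_measure: Yellow tape measure, 43 x 84 x 66 mm; a bystander. Origin: centre of its underside.
- oil_can: Small copper-coloured oil can with a thin spout, 150 mm high; a bystander. Origin: centre of its underside.
- bit_case: Orange and black drill-bit case lying flat, 78 x 125 x 24 mm; a bystander. Origin: centre of its underside.
- screwdriver: Yellow-handled screwdriver lying flat, 206 mm long; a bystander. Origin: centre of its underside.
- pliers: Red-handled pliers lying flat, 167 mm long; a bystander. Origin: centre of its underside.
- screw_tin: Open white tin, 69 mm across, 68 mm high; a bystander. Origin: centre of its underside.

How it is judged:
On the way, in this order (a step that is already met when the one before it is completed fails the run):
1. the caliper's jaws bear on the pin (2 N or more, jaws 30 to 34 mm apart) (contact force between caliper_slide and pin above 2 N and y of caliper_slide in the frame of caliper between 0.021 and 0.025 m), for 0.2 s.
2. the pin lies in the tub, let go, with the lid not yet on (horizontal distance between pin and tumbler below 0.045 m and height (world z) of pin below 0.088 m and contact force between the fingers and pin below 0.1 N and horizontal distance between lid and tumbler above 0.06 m), for 0.2 s.
3. the lid sits down on the rim at its entry slots, before the spring ring is turned (horizontal distance between lid and tumbler below 0.004 m and z of lid in the frame of tumbler below 0.099 m and value of joint jog_ring below 0.3 rad), for 0.1 s.
At the end, for the whole second after the job is handed in: The pin is in the tumbler's tub; the lid is seated (axis within 4 mm, down on the rim within 5 mm, level) and the fingers still grip it (8 N or more in all), turned 33 to 57 degrees clockwise from its entry slots (jog ring 0.48 to 0.88 rad), at rest, not locked (value of joint jog_ring between 0.48 and 0.88 rad and angle between the y axis of lid and the y axis of tumbler, either way round between 0.58 and 0.99 rad and horizontal distance between lid and tumbler below 0.004 m and z of lid in the frame of tumbler below 0.101 m and angle between lid's own z axis and vertical below 0.08 rad and contact force between the fingers and lid above 8 N and angular speed of lid below 0.1 rad/s and horizontal distance between pin and tumbler below 0.045 m and height (world z) of pin below 0.092 m); the arm keeps its last pose, push and grip.
It fails at once if the lid clicks past the catches into the lock (value of joint jog_ring above 1.25 rad).
It fails at once if the pin is squeezed hard in the caliper (over 40 N) (contact force between caliper_slide and pin above 40 N).
It fails at once if another tool on the bench is moved by more than 3 cm (distance of any of masking_tape, tape_measure, oil_can, bit_case, screwdriver, pliers, screw_tin from where it was at the start of the episode above 0.03 m).
It also fails if it takes over 72 s, if anything falls off the work surface, if the arm or the gripper's body presses on something with over 40 N, if the wrist force passes 120 N, or if a joint passes its speed limit or range.

### The arm

A 6-joint arm with a two-finger parallel gripper is mounted at the origin on a cart in front of the work surface, level with it; the furniture and walls round the work are solid. World frame = base frame: x ahead of the robot, y to its left, z up, the work surface at z = 0. Lengths are in m, angles in rad, forces in N, time in s.
With the tool pointing down it reaches from about 0.375 to 0.9 m from the base axis. Payload 3.1 kg.
Tool frame: the origin (TCP) lies at the very end of the fingers, on their centre line; the grasp point (between the pads) lies 19 mm behind it (r.grip_point_offset is the distance from the TCP to the grasp point, in m); z points along the fingers, y is the line along which they close (so a half turn about z gives the same grasp; the last joint's range is limited). The gripper opens to 87 mm and grips with 3 to 60 N. Pads are 19 mm wide; open, the fingers measure 117 mm over their backs; the gripper's body (75 mm by 190 mm) begins 51 mm behind the grasp point.
Start: joints at [-1.448, 0.527, 1.433, -0, 1.181, -0.178], TCP at [0.186, -0.597, 0.223] pointing down, gripper open.
Joint ranges: [-3.08, 3.08], [-0.75, 2.2], [0.22, 2.44], [-1.43, 4.57], [0, 2.65], [-2.85, 2.85]. Speed limits (rad/s): [2.79, 2.79, 3.14, 3.14, 3.14, 3.14].

### API

Orientations are given as a unit quaternion [x, y, z, w].
In Python, from plant import r gives the robot as it stands.
- The arm moves only by the shell command python3 drive.py [FORCE], which reads ROWS from standard input. ROWS is a JSON list of rows, 1 to 20 of them, each an object with the fields trans (a list: dx, dy, dz in m), rot (a list: a rotation vector rx, ry, rz in rad), aperture (the finger opening in m); a field left out counts as zero (the opening has to be given); each row shifts and turns the commanded pose from where the row before left it, along the tool's axes as they then stand; what a row does not reach is not made up. A row lasts 1/10 s, in which the tool goes at most 0.05 m and 0.15 rad, less where a joint would pass 70% of its speed; a pose out of reach is approached as far as the arm can. The fingers move at their own pace and stop on an object; FORCE is the grip in N (left out, the last holds). Time passes only in rows, so rows that do not move let the fingers close. It prints the time, the measured TCP pose, the force, the opening and the grip force at its end. Input that does not fit is refused with a message, and nothing moves.
- r.sense(): the state, without advancing time (a new reading comes with each control period).
- r.read_camera(name): name is "scene" or "top"; returns a dict with "pixels" (384x512x3 uint8, red, green, blue), "mtx" (3x3 intrinsics, pixels), "eye" and "attitude" of the camera in the world. Camera axes: x right, y down, z forward; pixel columns grow to the right and rows downward; lengths in m; the calibration is good to about 2 mm. A picture is of the moment at which its call begins. There is no depth.
- r.finish_job(): hands the job in; it is judged then, once.
The state is a dict: "clock": time; "q": joint angles; "dq": joint speeds; "joint_torque": joint torques, N m; "ee_pos": TCP position; "eef_rot": TCP orientation; "force": force on the tool from outside, world axes, zero at the start; "wrist_torque": the same for the moment, N m; "opening": finger opening in m; "finger_force": force on a finger pad.
Only numpy, scipy, OpenCV 4.12 (cv2) and the standard library are available. Lean on these libraries where they do the work, as an engineer would, in place of code of your own. Each camera call takes 0.05 s, during which the arm holds its last target. There are 200 camera calls.

## Working session

There is one attempt and no reset: what is moved stays moved. The work goes in short steps, Python scripts to look and compute and a shell command to move; the robot and the scene stay as the last step left them, time stands still between calls to the robot, and variables do not carry over. Pictures are saved under pics/ and viewed, at most 12 in all, crops included, and the job is handed in when it is done.

```bash
ls; mkdir -p pics; python3 - <<'E'
from plant import r
import cv2,numpy as np
for n in("scene","top"):
    c=r.read_camera(n); cv2.imwrite(f"pics/{n}0.png",cv2.cvtColor(c["pixels"],cv2.COLOR_RGB2BGR)); print(n,c["mtx"],c["eye"],c["attitude"])
print(r.sense())
E
```

```text
drive.py
pics
plant.py
scene [[443.56378526   0.         253.25900654]
 [  0.         443.56378526 191.59944141]
 [  0.           0.           1.        ]] [-0.42569803 -0.83092624  0.94643314] [ 0.78901282 -0.43245614  0.21813781 -0.37796343]
top [[432.05149636   0.         258.62975941]
 [  0.         432.05149636 193.54871757]
 [  0.           0.           1.        ]] [ 0.34211734 -0.26376927  1.25229938] [ 0.71397818 -0.69650205  0.04532581 -0.0553681 ]
{'clock': 0.1, 'q': array([-1.44748429e+00,  5.28349158e-01,  1.43381582e+00, -3.00019273e-05,
        1.18137708e+00, -1.78492409e-01]), 'dq': array([ 0.00036085, -0.00158093, -0.00291451,  0.00102652,  0.00104304,
        0.00043061]), 'joint_torque': array([-4.78220918e-04, -4.40984094e+01, -1.77151501e+01,  6.34175702e-02,
        5.33786276e-02, -4.06119375e-05]), 'ee_pos': array([ 0.1857172 , -0.59606194,  0.22167101]), 'eef_rot': array([ 9.88634521e-01,  1.50335735e-01,  1.30217330e-05, -9.74711316e-04]), 'force': array([ 0.1276467 , -0.82584799, -0.20413139]), 'wrist_torque': array([ 0.03050174, -0.00324683, -0.03112352]), 'finger_force': 0.0, 'opening': 0.08704151171744406}
```

View pics/top0.png

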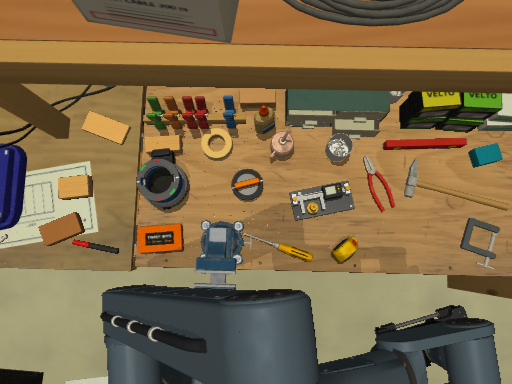

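View pics/scene0.png

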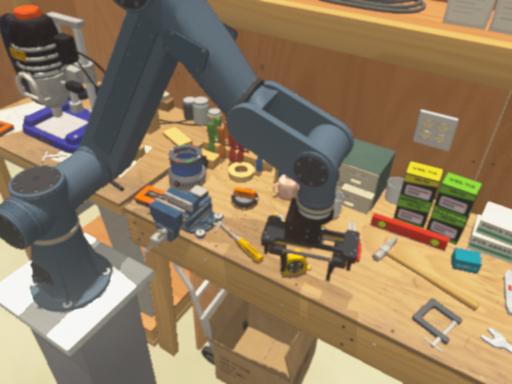

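The top view shows the tumbler at about (163,184), the lid at (247,184), the caliper at (322,200) and the pin at (312,208). I'll enlarge it to see more.

```bash
cat > h.py <<'E'
from plant import r
import cv2,numpy as np
from scipy.spatial.transform import Rotation as R
def cam(n):
    c=r.read_camera(n); c["R"]=R.from_quat(c["attitude"]).as_matrix(); return c
def ray(c,uv,z):
    d=c["R"]@np.linalg.solve(c["mtx"],[uv[0],uv[1],1.]); e=np.array(c["eye"]); return e+d*(z-e[2])/d[2]
def proj(c,p):
    q=c["mtx"]@(c["R"].T@(np.array(p)-c["eye"])); return q[:2]/q[2]
def save(c,box,name,s):
    x0,y0,x1,y1=box; b=cv2.cvtColor(c["pixels"],cv2.COLOR_RGB2BGR)[y0:y1,x0:x1]
    cv2.imwrite("pics/"+name,cv2.resize(b,None,fx=s,fy=s,interpolation=cv2.INTER_CUBIC))
E
python3 - <<'E'
from h import *
c=cam("top"); im=c["pixels"]
print(c["R"])
save(c,(282,172,362,228),"cal.png",10); save(c,(132,140,272,220),"tum.png",5.7)
hsv=cv2.cvtColor(im,cv2.COLOR_RGB2HSV)
def blobs(lo,hi,box,z):
    m=cv2.inRange(hsv,lo,hi); k=np.zeros_like(m); x0,y0,x1,y1=box; k[y0:y1,x0:x1]=m[y0:y1,x0:x1]
    n,l,s,ce=cv2.connectedComponentsWithStats(k)
    for i in range(1,n):
        if s[i,4]>3: 
            pts=np.argwhere(l==i)[:,::-1].astype(np.float32); print(lo,s[i,4],ce[i],ray(c,ce[i],z).round(4),cv2.minAreaRect(pts))
print("bar");blobs((5,150,120),(22,255,255),(225,165,270,205),.05)
print("green");blobs((40,100,60),(85,255,255),(135,155,192,212),.112)
print("red");blobs((170,100,60),(180,255,255),(135,155,192,212),.112)
blobs((0,120,60),(4,255,255),(135,155,192,212),.112)
print("white");blobs((0,0,150),(180,60,255),(135,155,192,212),.112)
print("white lid");blobs((0,0,150),(180,60,255),(225,165,270,205),.021)
print("pin");blobs((18,120,120),(32,255,255),(300,195,325,220),.045)
E
```

```text
[[ 0.02566093 -0.98955532  0.14185127]
 [-0.99959374 -0.02363854  0.0159242 ]
 [-0.01240472 -0.14220227 -0.98975989]]
bar
(5, 150, 120) 121 [246.23140496 182.42975207] [ 0.5453 -0.2086  0.05  ] ((246.3529815673828, 182.41177368164062), (4.850712299346924, 24.73863410949707), 75.96376037597656)
green
(40, 100, 60) 18 [142.55555556 167.11111111] [0.5701 0.0697 0.112 ] ((142.5, 167.0), (2.1213202476501465, 6.363961219787598), 45.0)
(40, 100, 60) 19 [172.15789474 191.36842105] [ 0.5059 -0.014   0.112 ] ((172.25, 191.25), (2.1213202476501465, 7.071067810058594), 45.0)
red
(0, 120, 60) 11 [156.36363636 159.90909091] [0.5908 0.0335 0.112 ] ((156.5, 160.0), (2.0, 3.0), 90.0)
(0, 120, 60) 11 [158.36363636 198.90909091] [0.4847 0.0218 0.112 ] ((158.5, 199.0), (2.0, 3.0), 90.0)
white
(0, 0, 150) 4 [174.  178.5] [ 0.5409 -0.0171  0.112 ] ((174.0, 178.5), (3.0, 0.0), -90.0)
(0, 0, 150) 4 [137.5 181.5] [0.5305 0.0808 0.112 ] ((137.5, 181.5), (1.0, 1.0), 90.0)
white lid
(0, 0, 150) 71 [247.8028169  190.83098592] [ 0.5258 -0.2125  0.021 ] ((247.5, 191.0), (6.0, 13.0), 90.0)
pin
(18, 120, 120) 85 [312.05882353 206.84705882] [ 0.481  -0.3952  0.045 ] ((312.0, 207.0), (10.0, 10.0), 90.0)
```

View pics/cal.png

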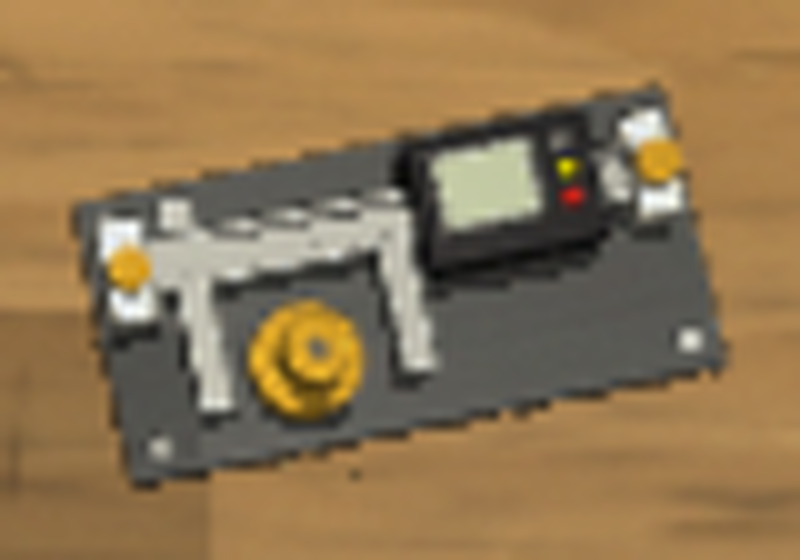

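View pics/tum.png

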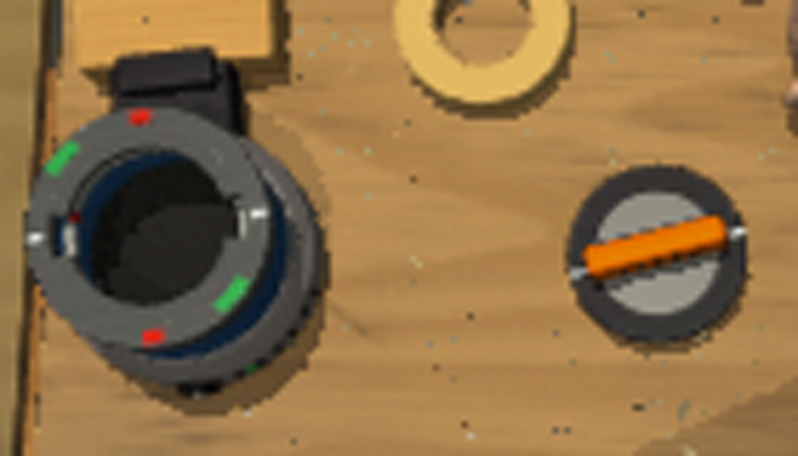

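The first crop shows the caliper: fixed jaw on the left, moving jaw and housing on the right, and the pin just off centre between them. The second shows the tumbler rim with its green, red and white marks, and the lid with its pointers at crop (577,273) and (737,232). Next I'll work out the geometry.

```bash
python3 - <<'E'
from h import *
c=cam("top")
L=lambda x,y:(282+x/10-.45,172+y/10-.45)
T=lambda x,y:(132+x/5.7-.4,140+y/5.7-.4)
P=[ray(c,L(*p),.01)[:2] for p in((75,207),(655,85),(720,370),(130,485))]
print("sides",[np.linalg.norm(P[i]-P[(i+1)%4]).round(4) for i in range(4)])
o=np.mean(P,0); yv=(P[0]-P[1])+(P[3]-P[2]); xv=(P[0]-P[3])+(P[1]-P[2])
ya=np.degrees(np.arctan2(yv[1],yv[0])); xa=np.degrees(np.arctan2(xv[1],xv[0])); print("origin",o,"yaw",ya-90,xa)
w=np.radians((ya-90+xa)/2); M=np.array([[np.cos(w),np.sin(w)],[-np.sin(w),np.cos(w)]])
def q(n,p,z): v=ray(c,L(*p),z)[:2]; print(n,v.round(4),(M@(v-o)).round(4))
q("pin neck top",(314,348),.055);q("pin body",(307,356),.03)
q("fixed jaw face tip",(232,403),.027);q("fixed face root",(212,290),.027)
q("mov face tip",(403,368),.027);q("mov face root",(385,250),.027)
for p in((412,145),(590,108),(612,228),(440,268)): q("housing",p,.038)
a,b=[ray(c,T(*p),.021)[:2] for p in((577,273),(737,232))]; print("lid ptr",a,b,(a+b)/2,np.linalg.norm(a-b),np.degrees(np.arctan2(*(a-b)[::-1]))-90)
E=[T(*p) for p in((583,252),(722,215),(727,240),(590,277))]
B=[ray(c,e,.05)[:2] for e in E]; print("bar",np.mean(B,0),[np.linalg.norm(B[i]-B[(i+1)%4]).round(4) for i in range(4)])
d=(B[0]-B[1])+(B[3]-B[2]); print(np.degrees(np.arctan2(d[1],d[0]))-90)
e=np.array([T(*p) for p in((567,250),(748,250),(656,165),(656,343))]); print("disc",ray(c,((e[0,0]+e[1,0])/2,(e[2,1]+e[3,1])/2),.02))
for p in((160,184),): print(p)
E
```

```text
sides [np.float64(0.1727), np.float64(0.085), np.float64(0.1735), np.float64(0.0822)]
origin [ 0.50518208 -0.42490658] yaw 12.900363876054428 12.248777643768356
pin neck top [ 0.4813 -0.3966] [-0.0171  0.0328]
pin body [ 0.4819 -0.3974] [-0.0167  0.0319]
fixed jaw face tip [ 0.4683 -0.3766] [-0.0255  0.0552]
fixed face root [ 0.5005 -0.3705] [0.0073 0.0541]
mov face tip [ 0.4795 -0.425 ] [-0.0251  0.0055]
mov face root [ 0.5133 -0.4197] [0.009  0.0033]
housing [ 0.542  -0.4258] [ 0.0358 -0.0089]
housing [ 0.5539 -0.4763] [ 0.0363 -0.0608]
housing [ 0.5195 -0.4825] [ 0.0015 -0.0593]
housing [ 0.507  -0.4339] [-0.0002 -0.0092]
lid ptr [ 0.53446015 -0.16902267] [ 0.5574323  -0.24952467] [ 0.54594623 -0.20927367] 0.08371553687346717 15.926689886991
bar [ 0.54439219 -0.20971032] [np.float64(0.0713), np.float64(0.0128), np.float64(0.0702), np.float64(0.013)]
16.575833559985497
disc [ 0.54533771 -0.209474    0.02      ]
(160, 184)
```

```bash
cat >> h.py <<'E'
def go(x,y,z,yaw=None):
    s=r.sense(); m=R.from_quat(s["eef_rot"]).as_matrix(); d=m.T@(np.array([x,y,z])-s["ee_pos"])
    yy=np.degrees(np.arctan2(m[1,1],m[0,1]))
    print("t",round(s["clock"],2),"pos",s["ee_pos"].round(4),"tool d",d.round(4),"yaw_y",yy.round(2),"tilt",m[:2,2].round(4),"rz",None if yaw is None else np.radians(yy-yaw).round(4),"F",s["force"].round(2),"open",s["opening"].round(4),"grip",round(float(s["finger_force"]),1))
E
echo '[{"rot": [0,0,-0.15],"aperture": 0.087},{"rot": [0,0,-0.15],"aperture": 0.087},{"rot": [0,0,-0.15],"aperture": 0.087},{"rot": [0,0,-0.15],"aperture": 0.087},{"rot": [0,0,-0.15],"aperture": 0.087},{"rot": [0,0,-0.15],"aperture": 0.087},{"rot": [0,0,-0.15],"aperture": 0.087},{"rot": [0,0,-0.15],"aperture": 0.087},{"rot": [0,0,-0.15],"aperture": 0.087},{"rot": [0,0,-0.137],"aperture": 0.087},{"aperture": 0.087}]' | python3 drive.py 10
python3 -c "
from h import *
go(.5306,-.4546,.1,12.5)"
```

```text
clock: 1.3
ee_pos: [0.1858, -0.5965, 0.2223]
eef_rot: [0.626, 0.78, 0.0, -0.0]
force: [-0.6, -0.1, 0.2]
opening: 0.087
finger_force: 0.0Traceback (most recent call last):
  File "<string>", line 3, in <module>
    go(.5306,-.4546,.1,12.5)
    ~~^^^^^^^^^^^^^^^^^^^^^^
  File "h.py", line 16, in go
    print("t",round(s["clock"],2),"pos",s["ee_pos"].round(4),"tool d",d.round(4),"yaw_y",yy.round(2),"tilt",m[:2,2].round(4),"rz",None if yaw is None else np.radians(yy-yaw).round(4),"F",s["force"].round(2),"open",s["opening"].round(4),"grip",round(float(s["finger_force"]),1))
                                                                                                                                                                                                                      ^^^^^^^^^^^^^^^^^^
AttributeError: 'float' object has no attribute 'round'
```

```bash
sed -i 's/s\["opening"\].round(4)/round(float(s["opening"]),4)/' h.py
python3 -c "
from h import *
go(.5306,-.4546,.1,12.5)"
```

```text
t 1.3 pos [ 0.1858 -0.5965  0.2223] tool d [0.064  0.3673 0.1224] yaw_y 12.48 tilt [-0.0001  0.0005] rz -0.0004 F [-0.64 -0.13  0.15] open 0.087 grip 0.0
```

```bash
echo '[{"trans": [0.008,0.0459,0],"aperture": 0.064},{"trans": [0.008,0.0459,0],"aperture": 0.064},{"trans": [0.008,0.0459,0],"aperture": 0.064},{"trans": [0.008,0.0459,0],"aperture": 0.064},{"trans": [0.008,0.0459,0],"aperture": 0.064},{"trans": [0.008,0.0459,0],"aperture": 0.064},{"trans": [0.008,0.0459,0],"aperture": 0.064},{"trans": [0.008,0.046,0],"aperture": 0.064},{"trans": [0,0,0.04],"aperture": 0.064},{"trans": [0,0,0.04],"aperture": 0.064},{"trans": [0,0,0.04],"aperture": 0.064},{"aperture": 0.064},{"aperture": 0.064}]' | python3 drive.py
python3 - <<'E'
from h import *
go(.5306,-.4546,.021,12.5)
c=cam("top"); save(c,(280,150,380,225),"t2.png",8)
E
```

```text
clock: 2.6
ee_pos: [0.5304, -0.4547, 0.1022]
eef_rot: [0.627, 0.779, 0.0, -0.001]
force: [-0.6, 0.3, 0.5]
opening: 0.064
finger_force: 0.0
t 2.6 pos [ 0.5304 -0.4547  0.1022] tool d [-0.0001  0.0002  0.0812] yaw_y 12.39 tilt [-0.0009  0.0012] rz -0.0019 F [-0.62  0.26  0.47] open 0.064 grip 0.0
```

View pics/t2.png

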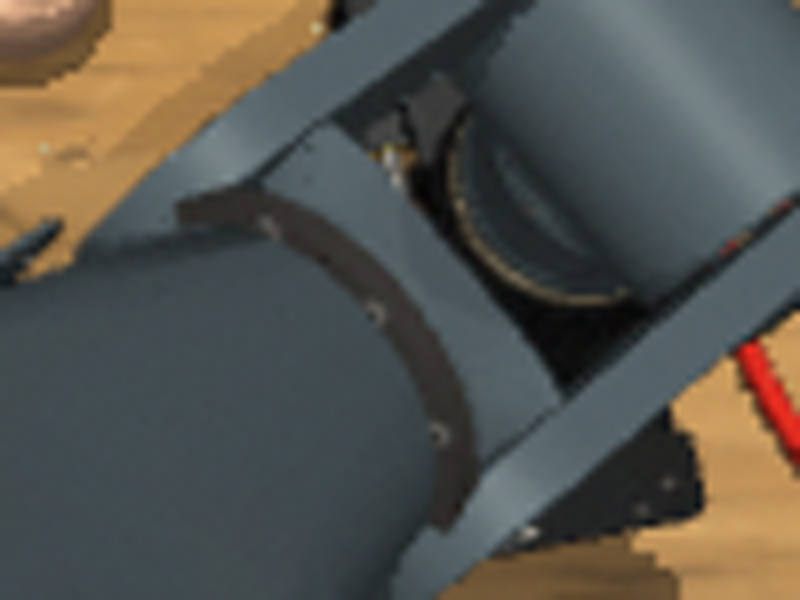

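The arm hides the caliper from the top camera, so I'll descend and close by force.

```bash
echo '[{"trans": [0,0,0.04],"aperture": 0.064},{"trans": [0,0,0.025],"aperture": 0.064},{"trans": [0,0,0.016],"aperture": 0.064},{"aperture": 0.064},{"aperture": 0.02},{"aperture": 0.02},{"aperture": 0.02},{"aperture": 0.02},{"aperture": 0.02},{"aperture": 0.02}]' | python3 drive.py 12
python3 - <<'E'
from h import *
go(.5306,-.4546,.021,12.5)
E
```

```text
clock: 3.65
ee_pos: [0.5283, -0.456, 0.023]
eef_rot: [0.625, 0.78, -0.002, -0.001]
force: [-6.8, -1.8, 5.8]
opening: 0.0378
finger_force: 12.0
t 3.65 pos [ 0.5283 -0.456   0.023 ] tool d [0.0009 0.0026 0.002 ] yaw_y 12.59 tilt [-0.0041 -0.0016] rz 0.0016 F [-6.75 -1.77  5.75] open 0.0378 grip 12.0
```

```bash
echo '[{"trans": [0,-0.0025,-0.001],"aperture": 0.02},{"trans": [0.003,0,0],"aperture": 0.02},{"trans": [0.003,0,0],"aperture": 0.02},{"trans": [0.003,0,0],"aperture": 0.02},{"trans": [0.003,0,0],"aperture": 0.02},{"trans": [0.002,0,0],"aperture": 0.02},{"aperture": 0.02}]' | python3 drive.py
python3 -c "
from h import *
go(.5306,-.4546,.021,12.5)"
echo '[{"trans": [0.001,0,0],"aperture": 0.02},{"trans": [0.001,0,0],"aperture": 0.02},{"aperture": 0.02}]' | python3 drive.py
python3 -c "
from h import *
go(.5306,-.4546,.021,12.5)"
```

```text
clock: 4.35
ee_pos: [0.5249, -0.4416, 0.0231]
eef_rot: [0.626, 0.78, -0.0, -0.0]
force: [-2.1, -1.5, 6.3]
opening: 0.0379
finger_force: 12.0
t 4.35 pos [ 0.5249 -0.4416  0.0231] tool d [-0.014   0.0027  0.0021] yaw_y 12.51 tilt [-0.0003 -0.0002] rz 0.0002 F [-2.07 -1.47  6.33] open 0.0379 grip 12.0
clock: 4.65
ee_pos: [0.5246, -0.4401, 0.0231]
eef_rot: [0.626, 0.78, -0.0, 0.0]
force: [-3.1, -1.4, 6.1]
opening: 0.0381
finger_force: 12.0
t 4.65 pos [ 0.5246 -0.4401  0.0231] tool d [-0.0154  0.0027  0.0021] yaw_y 12.5 tilt [ 0.0001 -0.0008] rz 0.0001 F [-3.13 -1.43  6.12] open 0.0381 grip 12.0
```

```bash
for i in 1; do echo '[{"trans": [0.001,0,0],"aperture": 0.02},{"trans": [0.001,0,0],"aperture": 0.02},{"aperture": 0.02}]' | python3 drive.py; done
python3 -c "
from h import *
go(.5306,-.4546,.021,12.5)"
echo '[{"trans": [0.001,0,0],"aperture": 0.02},{"aperture": 0.02}]' | python3 drive.py
python3 -c "
from h import *
go(.5306,-.4546,.021,12.5)"
```

```text
clock: 4.95
ee_pos: [0.5245, -0.4397, 0.0231]
eef_rot: [0.626, 0.78, -0.001, 0.002]
force: [-3.4, -4.8, 4.0]
opening: 0.0375
finger_force: 12.0
t 4.95 pos [ 0.5245 -0.4397  0.0231] tool d [-0.0159  0.0027  0.0021] yaw_y 12.51 tilt [ 0.0012 -0.0036] rz 0.0002 F [-3.44 -4.8   4.01] open 0.0375 grip 12.0
clock: 5.15
ee_pos: [0.5245, -0.4396, 0.0231]
eef_rot: [0.626, 0.78, -0.001, 0.002]
force: [-1.8, -8.0, 3.3]
opening: 0.0381
finger_force: 12.0
t 5.15 pos [ 0.5245 -0.4396  0.0231] tool d [-0.0159  0.0027  0.0022] yaw_y 12.52 tilt [ 0.0019 -0.0053] rz 0.0003 F [-1.81 -8.04  3.32] open 0.0381 grip 12.0
```

```bash
echo '[{"trans": [0.0005,0,0],"aperture": 0.02},{"aperture": 0.02},{"aperture": 0.02},{"aperture": 0.02}]' | python3 drive.py
python3 - <<'E'
from h import *
go(.5306,-.4546,.021,12.5)
c=cam("scene"); 
print(proj(c,(.48,-.397,.03)))
save(c,(260,140,380,240),"s3.png",6)
E
```

```text
clock: 5.55
ee_pos: [0.5245, -0.4396, 0.0231]
eef_rot: [0.626, 0.78, -0.002, 0.003]
force: [-2.1, -7.7, 2.5]
opening: 0.038
finger_force: 12.0
t 5.55 pos [ 0.5245 -0.4396  0.0231] tool d [-0.0159  0.0027  0.0022] yaw_y 12.52 tilt [ 0.0022 -0.006 ] rz 0.0003 F [-2.05 -7.72  2.52] open 0.038 grip 12.0
[285.14122061 225.42920401]
```

View pics/s3.png

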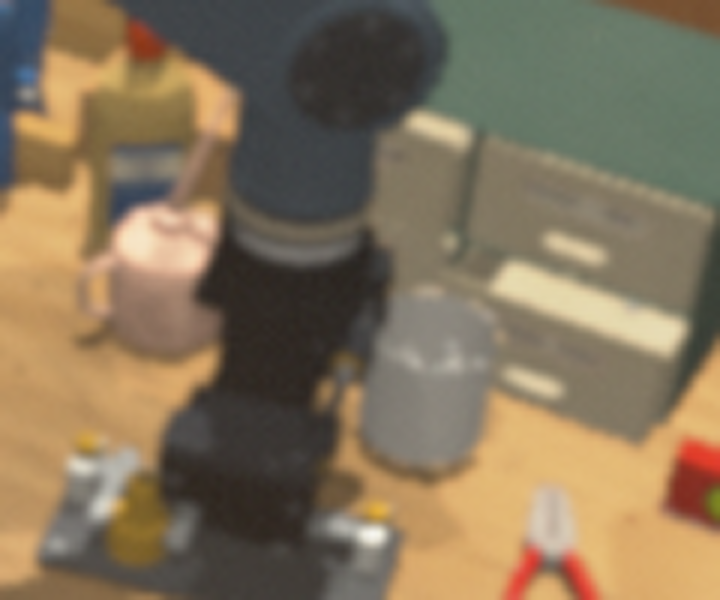

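The picture shows the pin held between both jaws, at about crop (140,530), with about 7 N. I'll back the slide off, release it, lift and step aside.

```bash
echo '[{"trans": [-0.003,0,0],"aperture": 0.02},{"trans": [-0.003,0,0],"aperture": 0.02},{"trans": [-0.003,0,0],"aperture": 0.02},{"trans": [-0.004,0,0],"aperture": 0.02},{"trans": [-0.003,0,0],"aperture": 0.02},{"aperture": 0.02},{"aperture": 0.062},{"aperture": 0.062},{"aperture": 0.062},{"trans": [0,0,-0.03],"aperture": 0.062},{"trans": [0,0,-0.04],"aperture": 0.062},{"trans": [0,0,-0.04],"aperture": 0.062},{"trans": [-0.04,0,0],"aperture": 0.062},{"trans": [-0.05,0,0],"aperture": 0.062},{"trans": [-0.05,0,0],"aperture": 0.062},{"aperture": 0.062}]' | python3 drive.py
python3 - <<'E'
from h import *
c=cam("top"); im=c["pixels"]; save(c,(272,165,372,240),"t4.png",8)
hsv=cv2.cvtColor(im,cv2.COLOR_RGB2HSV); m=cv2.inRange(hsv,(15,120,60),(32,255,255)); m[:,:298]=0;m[:,330:]=0;m[:195]=0;m[222:]=0
n,l,s,ce=cv2.connectedComponentsWithStats(m); print(s[1:],ce[1:])
go(.4803,-.3908,.1,12.5)
print(proj(c,(.4803,-.3908,.03)),proj(c,(.4803,-.3908,.055)))
E
```

```text
clock: 7.2
ee_pos: [0.5576, -0.5954, 0.131]
eef_rot: [0.628, 0.779, -0.001, 0.003]
force: [-0.5, 0.6, -0.4]
opening: 0.0623
finger_force: 0.0
[] []
t 7.25 pos [ 0.5572 -0.5913  0.1305] tool d [ 0.2123 -0.0323  0.0305] yaw_y 12.32 tilt [0.0005 0.0002] rz -0.0031 F [-0.94  0.53 -1.23] open 0.062 grip 0.0
[309.91409358 207.65654768] [310.85786212 206.66963077]
```

View pics/t4.png

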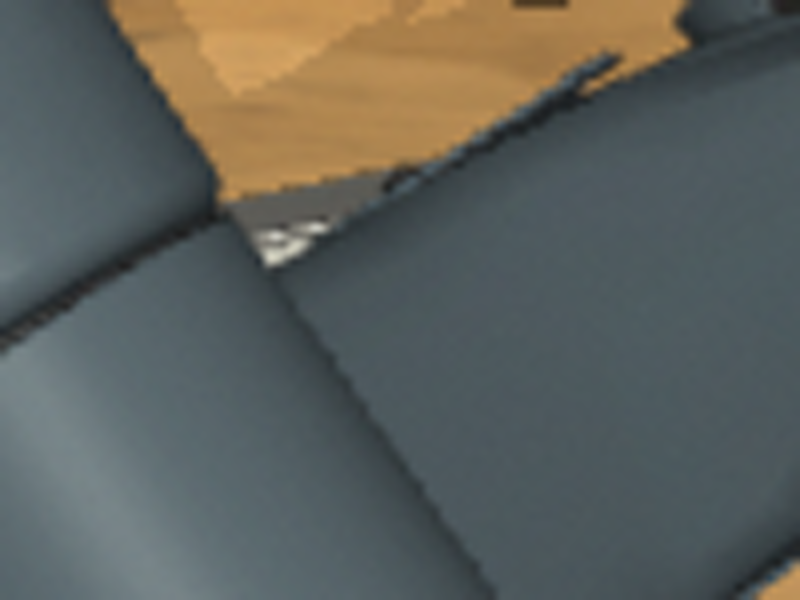

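The forearm covers the caliper in this view, so I'll step back towards the start pose, where it was clear.

```bash
echo '[{"trans": [0,-0.05,0],"aperture": 0.05},{"trans": [0,-0.05,-0.03],"aperture": 0.05},{"trans": [0.01,-0.05,-0.03],"aperture": 0.05},{"trans": [0.01,-0.05,-0.03],"aperture": 0.05},{"trans": [0.01,-0.05,0],"aperture": 0.05},{"trans": [0.01,-0.05,0],"aperture": 0.05},{"trans": [0.01,-0.04,0],"aperture": 0.05},{"aperture": 0.05}]' | python3 drive.py
python3 - <<'E'
from h import *
c=cam("top"); im=c["pixels"]; save(c,(272,165,372,240),"t5.png",8)
hsv=cv2.cvtColor(im,cv2.COLOR_RGB2HSV); m=cv2.inRange(hsv,(15,120,60),(32,255,255)); m[:,:298]=0;m[:,330:]=0;m[:195]=0;m[222:]=0
n,l,s,ce=cv2.connectedComponentsWithStats(m); print(s[1:],ce[1:])
for i in range(1,n):print(ray(c,ce[i],.03))
go(.4803,-.3908,.1,12.5)
E
```

```text
clock: 8.05
ee_pos: [0.2349, -0.6093, 0.2088]
eef_rot: [0.628, 0.778, 0.001, -0.002]
force: [1.0, -0.5, 0.4]
opening: 0.0501
finger_force: 0.0
[[305 203  11  12 105]
 [298 214  32   8 153]] [[310.0952381  208.13333333]
 [317.05882353 218.74509804]]
[ 0.47895063 -0.39132563  0.03      ]
[ 0.44923513 -0.41126205  0.03      ]
t 8.1 pos [ 0.2376 -0.6096  0.2089] tool d [0.1619 0.2836 0.1095] yaw_y 12.28 tilt [0.0003 0.0026] rz -0.0038 F [0.26 0.28 0.7 ] open 0.0502 grip 0.0
```

View pics/t5.png

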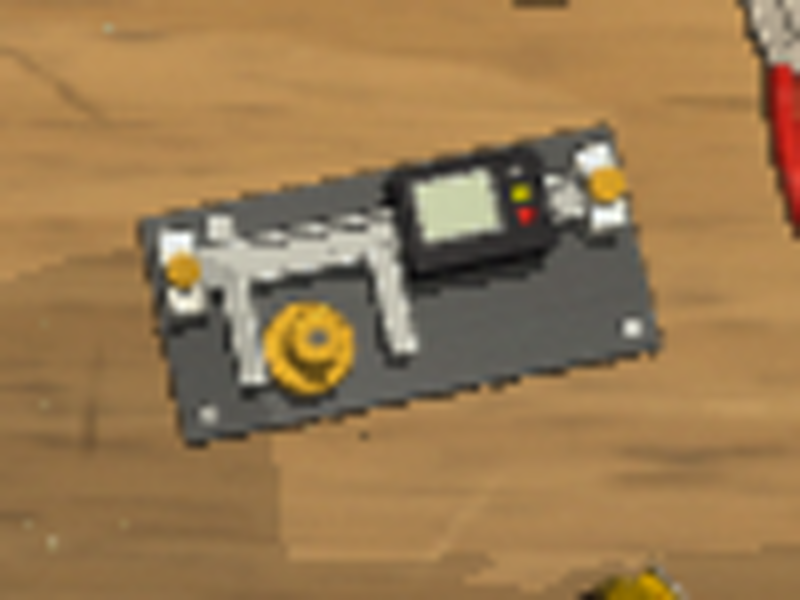

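The pin stands against the fixed jaw, its body at crop (310,348), which puts it at about (0.480,-0.391). The moving jaw is clear of it.

```bash
echo '[{"trans": [0.023,0.0405,0],"rot": [0,0,-0.0038],"aperture": 0.044},{"trans": [0.023,0.0405,0],"aperture": 0.044},{"trans": [0.023,0.0405,0],"aperture": 0.044},{"trans": [0.023,0.0405,0],"aperture": 0.044},{"trans": [0.023,0.0405,0],"aperture": 0.044},{"trans": [0.0235,0.0405,0],"aperture": 0.044},{"trans": [0.0235,0.0405,0],"aperture": 0.044},{"trans": [0,0,0.05],"aperture": 0.044},{"trans": [0,0,0.05],"aperture": 0.044},{"trans": [0,0,0.03],"aperture": 0.044},{"aperture": 0.044},{"aperture": 0.044}]' | python3 drive.py
python3 -c "
from h import *
go(.480,-.391,.036,12.5)"
```

```text
clock: 9.3
ee_pos: [0.4816, -0.3899, 0.079]
eef_rot: [0.624, 0.781, 0.0, -0.0]
force: [0.1, -0.1, -0.2]
opening: 0.044
finger_force: 0.0
t 9.3 pos [ 0.4816 -0.3899  0.079 ] tool d [-0.0007 -0.0018  0.043 ] yaw_y 12.79 tilt [-0.0001  0.001 ] rz 0.0051 F [ 0.06 -0.09 -0.16] open 0.044 grip 0.0
```

```bash
echo '[{"trans": [-0.001,-0.002,0.02],"aperture": 0.044},{"trans": [0,0,0.015],"aperture": 0.044},{"trans": [0,0,0.009],"aperture": 0.044},{"aperture": 0.044}]' | python3 drive.py
python3 -c "
from h import *
go(.480,-.391,.036,12.5)"
echo '[{"aperture": 0.005},{"aperture": 0.005},{"aperture": 0.005},{"aperture": 0.005},{"aperture": 0.005}]' | python3 drive.py 20
python3 -c "
from h import *
go(.480,-.391,.15,12.5)"
```

```text
clock: 9.7
ee_pos: [0.4787, -0.3921, 0.0346]
eef_rot: [0.625, 0.781, 0.0, -0.001]
force: [-0.2, 0.6, -0.7]
opening: 0.0442
finger_force: 0.0
t 9.7 pos [ 0.4787 -0.3921  0.0346] tool d [ 0.0008  0.0015 -0.0014] yaw_y 12.7 tilt [-0.0007  0.001 ] rz 0.0035 F [-0.17  0.55 -0.66] open 0.0442 grip 0.0
clock: 10.2
ee_pos: [0.479, -0.3929, 0.0354]
eef_rot: [0.624, 0.781, -0.0, 0.0]
force: [-0.6, 0.8, 1.3]
opening: 0.0173
finger_force: 20.0
t 10.2 pos [ 0.479  -0.3929  0.0354] tool d [ 0.0015  0.0014 -0.1146] yaw_y 12.71 tilt [ 0.0004 -0.0007] rz 0.0037 F [-0.61  0.84  1.33] open 0.0173 grip 20.0
```

```bash
echo '[{"trans": [0,0,-0.02],"aperture": 0.005},{"trans": [0,0,-0.04],"aperture": 0.005},{"trans": [0,0,-0.04],"aperture": 0.005},{"trans": [0,0,-0.04],"aperture": 0.005},{"trans": [0,0,-0.02],"aperture": 0.005},{"aperture": 0.005}]' | python3 drive.py
python3 -c "
from h import *
go(.538,.0278,.19,7)"
```

```text
clock: 10.8
ee_pos: [0.4804, -0.3942, 0.1986]
eef_rot: [0.624, 0.781, -0.001, 0.004]
force: [0.6, -0.5, -1.7]
opening: 0.0173
finger_force: 20.0
t 10.8 pos [ 0.4804 -0.3942  0.1986] tool d [0.399  0.149  0.0064] yaw_y 12.71 tilt [ 0.0051 -0.0059] rz 0.0997 F [ 0.57 -0.55 -1.71] open 0.0173 grip 20.0
```

```bash
echo '[{"trans": [0.04,0.015,0],"aperture": 0.005},{"trans": [0.04,0.015,0],"aperture": 0.005},{"trans": [0.04,0.015,0],"aperture": 0.005},{"trans": [0.04,0.015,0],"aperture": 0.005},{"trans": [0.04,0.015,0],"aperture": 0.005},{"trans": [0.04,0.015,0],"aperture": 0.005},{"trans": [0.04,0.015,0],"aperture": 0.005},{"trans": [0.04,0.015,0],"aperture": 0.005},{"trans": [0.04,0.015,0],"aperture": 0.005},{"trans": [0.039,0.015,0],"rot": [0,0,0.1],"aperture": 0.005},{"aperture": 0.005},{"aperture": 0.005},{"aperture": 0.005}]' | python3 drive.py
python3 -c "
from h import *
go(.538,.0278,.085,7)"
```

```text
clock: 12.1
ee_pos: [0.5367, 0.029, 0.1938]
eef_rot: [0.663, 0.749, -0.001, -0.001]
force: [0.2, -0.6, -1.1]
opening: 0.017
finger_force: 20.0
t 12.1 pos [0.5367 0.029  0.1938] tool d [-0.0013  0.0014  0.1088] yaw_y 6.98 tilt [-0.0023 -0.0001] rz -0.0003 F [ 0.19 -0.62 -1.09] open 0.017 grip 20.0
```

```bash
echo '[{"trans": [-0.001,0.001,0.035],"aperture": 0.005},{"trans": [0,0,0.035],"aperture": 0.005},{"trans": [0,0,0.035],"aperture": 0.005},{"aperture": 0.005},{"aperture": 0.028},{"aperture": 0.028},{"aperture": 0.028},{"aperture": 0.028},{"trans": [0,0,-0.03],"aperture": 0.028},{"trans": [0,0,-0.04],"aperture": 0.028},{"trans": [0,0,-0.04],"aperture": 0.028},{"aperture": 0.04}]' | python3 drive.py
python3 -c "
from h import *
go(.5452,-.2094,.13,16.3)"
```

```text
clock: 13.3
ee_pos: [0.5428, 0.0285, 0.2064]
eef_rot: [0.663, 0.749, 0.004, 0.006]
force: [1.1, -0.7, 0.2]
opening: 0.0312
finger_force: 0.0
t 13.3 pos [0.5428 0.0285 0.2064] tool d [-0.2361 -0.0277  0.077 ] yaw_y 7.01 tilt [ 0.014  -0.0021] rz -0.1621 F [ 1.06 -0.71  0.19] open 0.0312 grip 0.0
```

```bash
echo '[{"trans": [-0.04,-0.005,0],"aperture": 0.05},{"trans": [-0.04,-0.005,0],"aperture": 0.05},{"trans": [-0.04,-0.005,0],"aperture": 0.05},{"trans": [-0.04,-0.005,0],"aperture": 0.05},{"trans": [-0.04,-0.005,0],"aperture": 0.05},{"trans": [-0.036,-0.003,0],"rot": [0,0,-0.08],"aperture": 0.05},{"trans": [0,0,0.03],"rot": [0,0,-0.082],"aperture": 0.05},{"trans": [0,0,0.04],"aperture": 0.05},{"aperture": 0.05},{"aperture": 0.05}]' | python3 drive.py
python3 - <<'E'
from h import *
go(.5452,-.2094,.03,16.3)
c=cam("top"); save(c,(120,130,280,240),"t6.png",5)
E
```

```text
clock: 14.3
ee_pos: [0.539, -0.2084, 0.1298]
eef_rot: [0.6, 0.8, -0.0, -0.001]
force: [0.4, -0.1, 0.6]
opening: 0.0502
finger_force: 0.0
t 14.3 pos [ 0.539  -0.2084  0.1298] tool d [-0.0028  0.0058  0.0998] yaw_y 16.27 tilt [-0.0015  0.001 ] rz -0.0006 F [ 0.41 -0.07  0.59] open 0.0502 grip 0.0
```

View pics/t6.png

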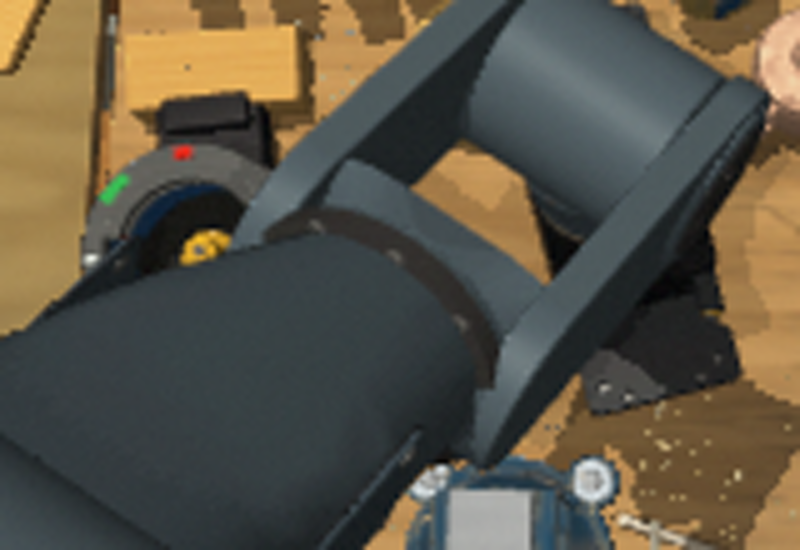

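The pin is visible in the tub at crop (205,247). Next is the lid.

```bash
echo '[{"trans": [-0.0028,0.0058,0.03],"aperture": 0.05},{"trans": [0,0,0.03],"aperture": 0.05},{"trans": [0,0,0.03],"aperture": 0.05},{"trans": [0,0,0.008],"aperture": 0.05},{"aperture": 0.05},{"aperture": 0.05}]' | python3 drive.py
python3 -c "
from h import *
go(.5452,-.2094,.028,16.3)"
```

```text
clock: 14.95
ee_pos: [0.5473, -0.2106, 0.0339]
eef_rot: [0.6, 0.8, 0.0, 0.002]
force: [0.9, -0.8, 0.5]
opening: 0.0499
finger_force: 0.0
t 14.95 pos [ 0.5473 -0.2106  0.0339] tool d [ 0.0017 -0.0017  0.0059] yaw_y 16.28 tilt [ 0.003  -0.0019] rz -0.0003 F [ 0.95 -0.83  0.52] open 0.0499 grip 0.0
```

```bash
echo '[{"trans": [0.0015,-0.0015,0.006],"aperture": 0.05},{"aperture": 0.05},{"aperture": 0.005},{"aperture": 0.005},{"aperture": 0.005},{"aperture": 0.005},{"aperture": 0.005},{"aperture": 0.005}]' | python3 drive.py 35
python3 -c "
from h import *
go(.5452,-.2094,.17,16.3)"
```

```text
clock: 15.75
ee_pos: [0.5439, -0.2089, 0.026]
eef_rot: [0.6, 0.8, -0.0, -0.0]
force: [0.2, -0.7, 0.4]
opening: 0.0145
finger_force: 35.0
t 15.75 pos [ 0.5439 -0.2089  0.026 ] tool d [-0.0008  0.0011 -0.144 ] yaw_y 16.26 tilt [-0.0001  0.    ] rz -0.0006 F [ 0.22 -0.7   0.37] open 0.0145 grip 35.0
```

```bash
echo '[{"trans": [0,0,-0.02],"aperture": 0.005},{"trans": [0,0,-0.04],"aperture": 0.005},{"trans": [0,0,-0.045],"aperture": 0.005},{"trans": [0,0,-0.045],"aperture": 0.005},{"aperture": 0.005}]' | python3 drive.py
python3 -c "
from h import *
go(.538,.0278,.17,7)"
```

```text
clock: 16.25
ee_pos: [0.5478, -0.2111, 0.1824]
eef_rot: [0.6, 0.8, 0.001, 0.007]
force: [1.3, -0.4, -2.1]
opening: 0.0147
finger_force: 35.0
t 16.25 pos [ 0.5478 -0.2111  0.1824] tool d [0.2322 0.0574 0.0105] yaw_y 16.28 tilt [ 0.0117 -0.0072] rz 0.1619 F [ 1.27 -0.39 -2.05] open 0.0147 grip 35.0
```

```bash
echo '[{"trans": [0.03,0.008,0],"aperture": 0.005},{"trans": [0.04,0.0095,0],"aperture": 0.005},{"trans": [0.04,0.0095,0],"aperture": 0.005},{"trans": [0.04,0.0095,0],"aperture": 0.005},{"trans": [0.04,0.0095,0],"aperture": 0.005},{"trans": [0.03,0.0075,0],"aperture": 0.005},{"trans": [0.012,0.0035,0],"rot": [0,0,0.08],"aperture": 0.005},{"rot": [0,0,0.082],"aperture": 0.005},{"aperture": 0.005},{"aperture": 0.005},{"aperture": 0.005}]' | python3 drive.py
python3 - <<'E'
from h import *
go(.538,.0278,.145,7)
c=cam("scene"); u=proj(c,(.538,.028,.13)); print(u); x,y=map(int,u)
save(c,(x-50,y-45,x+50,y+30),"s7.png",8)
E
```

```text
clock: 17.35
ee_pos: [0.5335, 0.0294, 0.1756]
eef_rot: [0.663, 0.749, -0.0, -0.0]
force: [0.8, 0.8, -1.5]
opening: 0.0148
finger_force: 35.0
t 17.35 pos [0.5335 0.0294 0.1756] tool d [-0.0021  0.0043  0.0305] yaw_y 7.0 tilt [-0.0009  0.0001] rz 0.0001 F [ 0.79  0.81 -1.47] open 0.0148 grip 35.0
[185.23886562 147.31421291]
```

View pics/s7.png

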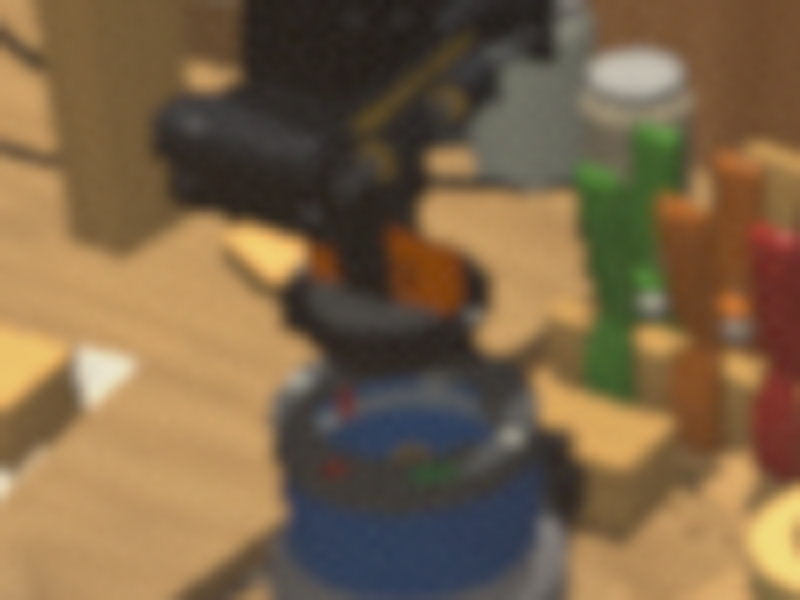

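The lid hangs level above the mouth. I'll correct the offset and go down in steps.

```bash
echo '[{"trans": [-0.002,0.0043,0.01],"aperture": 0.005},{"trans": [0,0,0.015],"aperture": 0.005},{"trans": [0,0,0.005],"aperture": 0.005},{"aperture": 0.005},{"aperture": 0.005}]' | python3 drive.py
python3 -c "
from h import *
go(.538,.0275,.130,7)"
```

```text
clock: 17.9
ee_pos: [0.5384, 0.0282, 0.1459]
eef_rot: [0.663, 0.749, -0.0, -0.0]
force: [-0.1, 0.7, -0.7]
opening: 0.0146
finger_force: 35.0
t 17.9 pos [0.5384 0.0282 0.1459] tool d [-0.0006 -0.0004  0.0159] yaw_y 6.97 tilt [-0.0001  0.    ] rz -0.0005 F [-0.08  0.75 -0.72] open 0.0146 grip 35.0
```

```bash
echo '[{"trans": [-0.0005,-0.0004,0.004],"aperture": 0.005},{"trans": [0,0,0.004],"aperture": 0.005},{"trans": [0,0,0.003],"aperture": 0.005},{"trans": [0,0,0.002],"aperture": 0.005},{"aperture": 0.005}]' | python3 drive.py
python3 -c "
from h import *
go(.538,.0275,.122,7)
print(r.sense()['wrist_torque'])"
```

```text
clock: 18.4
ee_pos: [0.5373, 0.0279, 0.1326]
eef_rot: [0.663, 0.749, -0.0, -0.001]
force: [-1.3, -0.2, -2.2]
opening: 0.0148
finger_force: 35.0
t 18.4 pos [0.5373 0.0279 0.1326] tool d [-0.0004  0.0006  0.0106] yaw_y 6.98 tilt [-0.0013  0.0002] rz -0.0003 F [-1.33 -0.15 -2.23] open 0.0148 grip 35.0
[-0.00275121  0.06221189 -0.02067693]
```

```bash
echo '[{"trans": [0,0,0.003],"aperture": 0.005},{"trans": [0,0,0.003],"aperture": 0.005},{"trans": [0,0,0.003],"aperture": 0.005},{"trans": [0,0,0.002],"aperture": 0.005},{"aperture": 0.005}]' | python3 drive.py
python3 -c "
from h import *
go(.538,.0275,.122,7)
print(r.sense()['wrist_torque'])"
```

```text
clock: 18.9
ee_pos: [0.5372, 0.0278, 0.122]
eef_rot: [0.663, 0.749, -0.0, -0.001]
force: [-3.3, 0.0, 1.5]
opening: 0.0148
finger_force: 35.0
t 18.9 pos [0.5372 0.0278 0.122 ] tool d [-0.0004  0.0007 -0.    ] yaw_y 6.98 tilt [-0.0015  0.0001] rz -0.0003 F [-3.26  0.    1.48] open 0.0148 grip 35.0
[-0.02895458  0.4021553  -0.03119241]
```

```bash
echo '[{"trans": [0,-0.001,0.001],"aperture": 0.005},{"trans": [0,0,0.001],"aperture": 0.005},{"aperture": 0.005},{"aperture": 0.005}]' | python3 drive.py 45
python3 -c "
from h import *
go(.538,.0275,.122,7)
print(r.sense()['wrist_torque'])"
```

```text
clock: 19.3
ee_pos: [0.5373, 0.0278, 0.1219]
eef_rot: [0.663, 0.749, 0.001, 0.001]
force: [-5.7, -0.2, 13.0]
opening: 0.0149
finger_force: 45.0
t 19.3 pos [0.5373 0.0278 0.1219] tool d [-0.0004  0.0007 -0.0001] yaw_y 6.98 tilt [0.0016 0.    ] rz -0.0003 F [-5.7  -0.15 12.99] open 0.0149 grip 45.0
[ 0.16839888  0.85989271 -0.02558276]
```

```bash
echo '[{"trans": [0,0,-0.001],"rot": [0,0,0.05],"aperture": 0.005},{"rot": [0,0,0.08],"aperture": 0.005},{"rot": [0,0,0.08],"aperture": 0.005},{"rot": [0,0,0.08],"aperture": 0.005},{"rot": [0,0,0.08],"aperture": 0.005},{"aperture": 0.005}]' | python3 drive.py
python3 -c "
from h import *
go(.5375,.0277,.122,7-45)
print(r.sense()['wrist_torque'])"
```

```text
clock: 19.9
ee_pos: [0.5371, 0.0277, 0.1219]
eef_rot: [0.789, 0.614, 0.0, 0.0]
force: [-3.3, -0.5, 6.3]
opening: 0.0148
finger_force: 45.0
t 19.9 pos [0.5371 0.0277 0.1219] tool d [ 0.0001  0.0004 -0.0001] yaw_y -14.26 tilt [ 0.0008 -0.0002] rz 0.4143 F [-3.27 -0.5   6.28] open 0.0148 grip 45.0
[-0.00093964  0.64319747 -0.04922392]
```

```bash
echo '[{"rot": [0,0,0.08],"aperture": 0.005},{"rot": [0,0,0.08],"aperture": 0.005},{"rot": [0,0,0.08],"aperture": 0.005},{"rot": [0,0,0.08],"aperture": 0.005},{"rot": [0,0,0.08],"aperture": 0.005},{"rot": [0,0,0.014],"aperture": 0.005},{"aperture": 0.005},{"aperture": 0.005}]' | python3 drive.py
python3 - <<'E'
from h import *
go(.5375,.0277,.122,7-45)
print(r.sense()['wrist_torque'])
c=cam("scene"); u=proj(c,(.538,.028,.13)); x,y=map(int,u)
save(c,(x-50,y-45,x+50,y+30),"s8.png",8)
E
```

```text
clock: 20.7
ee_pos: [0.5369, 0.0278, 0.1219]
eef_rot: [0.898, 0.439, 0.0, 0.0]
force: [-4.3, 1.3, 6.6]
opening: 0.0149
finger_force: 45.0
t 20.7 pos [0.5369 0.0278 0.1219] tool d [ 0.0003  0.0006 -0.0001] yaw_y -37.87 tilt [ 0.0004 -0.0002] rz 0.0022 F [-4.32  1.27  6.63] open 0.0149 grip 45.0
[0.03193985 0.6680403  0.19537782]
```

View pics/s8.png

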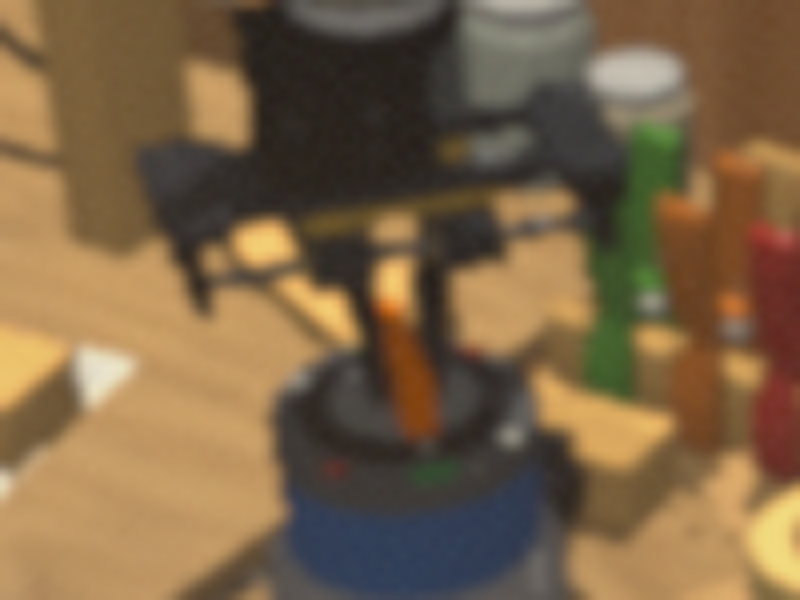

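The lid is seated, and its white pointer at crop (427,447) stands in front of the green arc at (435,470). I'll let it settle and hand in.

```bash
echo '[{"aperture": 0.005},{"aperture": 0.005},{"aperture": 0.005}]' | python3 drive.py; python3 -c "
from h import *
go(.5375,.0277,.122,-38); print(r.finish_job())"
```

```text
clock: 21.05
ee_pos: [0.5369, 0.0277, 0.1219]
eef_rot: [0.898, 0.439, 0.0, 0.0]
force: [-4.1, 0.3, 7.4]
opening: 0.0147
finger_force: 45.0
t 21.05 pos [0.5369 0.0277 0.1219] tool d [ 0.0003  0.0005 -0.0001] yaw_y -37.88 tilt [ 0.0004 -0.0002] rz 0.0021 F [-4.13  0.3   7.4 ] open 0.0147 grip 45.0
the job is handed in; nothing more can be done
None
```

I handed the job in at 21 s with no verdict returned: the pin was measured with about 7 N on the jaws and is in the tub, and the lid is seated, turned about 45° clockwise with its pointer at the green arc, and gripped at 45 N.

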